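Roll the arbor flat-side up in the tilted V-block and strap it down

ROBOT

A 6-joint arm with a two-finger parallel gripper is mounted at the origin on the work surface. World frame = base frame: x ahead of the robot, y to its left, z up, the work surface at z = 0. Lengths are in m, angles in rad, forces in N, time in s.
With the tool pointing down it reaches from about 0.4 to 0.825 m from the base axis. Payload 7 kg.
Tool frame: the origin (TCP) lies at the centre of the arm's flange, where the gripper is bolted on; the fingertips stand 178 mm ahead of it and the grasp point (between the pads) lies ahead of it (tcp_to_grasp is the z of the grasp point in the tool frame, in m); z points along the fingers, x is the direction in which the jaws open and shut, and the axes are right-handed (so a half turn about z gives the same grasp; the last joint's range is limited). The gripper opens to 88 mm and grips with 3 to 60 N. Pads are 19 mm wide; open, the fingers measure 130 mm over their backs; the gripper's body (78 mm by 193 mm) begins 47 mm behind the grasp point.
Start: joints at [-0.961, 0.359, 0.012, 0, -1.224, -0.288], TCP at [0.213, -0.64, 0.405] pointing down, gripper open.
Joint ranges: [-3.07, 3.07], [-1.43, 2.12], [-1.02, 1.25], [-3.03, 1.67], [-3.05, -0], [-3.03, 3.03]. Speed limits (rad/s): [2.39, 2.39, 3.01, 3.14, 3.14, 3.14].

INTERFACE

Orientations are given as [roll, pitch, yaw] about the fixed x, y, z axes, in that order (R = Rz(yaw) Ry(pitch) Rx(roll)).
In Python, from station import get_state, grab_frame, job_done, tcp_to_grasp gives the robot as it stands.
- The arm moves only by the tool drive_tool, never from a script. Its argument "moves" is a list of rows, each a list of 7 numbers: the shift along the tool's x, y, z in mm, then the turn, a rotation vector about the tool's x, y, z in degrees, then the closure, from -1 (fully open) to 1 (shut), so that 0 is half open. In form: [[dx, dy, dz, ax, ay, az, claw], ...]. A call has 1 to 12 rows; each row is the pose to reach, as a shift and turn from the pose commanded when the call began, along the tool's axes at that moment; what a row does not reach only later rows make up. A row lasts 1/8 s, in which the tool goes at most 62.5 mm and 10.7 degrees, less where a joint would pass 70% of its speed; a pose out of reach is approached as far as the arm can. A call with a gripper value outside its range is refused whole. The fingers move at their own pace and stop on an object; "grip_force" is the grip in N (left out, the last holds). Time passes only in rows, so rows that repeat a pose let the fingers close. It gives the time, the measured TCP pose, the force and the opening at its end, in the units of the state.
- get_state(): the state, without advancing time (a new reading comes with each control period).
- grab_frame(name): name is "side" or "top"; returns a dict with "img" (480x640x3 uint8, red, green, blue), "range_z" (480x640 float32, m along the optical axis (not along the pixel's ray), 0 where there is no reading), "fovy" (degrees; the focal length in pixels is half the picture's height over the tangent of half this angle, whatever the lens; pixels are square), "cx", "cy" (the principal point, pixels), "k1" (the pictures are not rectified: a ray, as slopes to the right and down, at radius r is drawn at 1 + k1 r^2 times it, then the intrinsics apply), "rvec" (rotation vector, rad) and "tvec" (3), from world to camera coordinates, as OpenCV has them. Camera axes: x right, y down, z forward; pixel columns grow to the right and rows downward; lengths in m; the calibration is good to about 2 mm. A picture is of the moment at which its call begins.
- job_done(): hands the job in, once; it reports no verdict.
The state is a dict: "t": time; "q": joint angles; "qd": joint speeds; "joint_efforts": joint torques, N m; "eef_pos": TCP position; "ee_rot": TCP orientation; "force": force on the tool from outside, world axes, zero at the start; "moment": the same for the moment, N m; "width": finger opening in m.
Only numpy, scipy, OpenCV 4.12 (cv2) and the standard library are available. Lean on these libraries where they do the work, as an engineer would, in place of code of your own. Each camera call takes 0.05 s, during which the arm holds its last target. There are 200 camera calls.

TASK

The round aluminium arbor lies in the tilted V-block of the drilling fixture with its milled flat turned away. Without lifting it out of the V or sliding it off its end stop, roll it in the V-block until the flat lies uppermost, facing squarely out of the V, and let go; then swing the red hold-down strap over by its black ball and press it down until it lies flush on the flat. Leave everything else on the bench where it is.

Things in the scene. Friction and masses are not known exactly. Their poses are not given: they have to be found in the camera images.
- fixture: Fixed fixture: grey steel V-block (90 degree V) on a green tilting angle plate. Origin: on the axis of the bar in the V, at the end stop's face, 86 mm above the bench. z: along the V, up its slope, leaning 30 degrees from vertical towards the robot side. x: squarely out of the V's mouth, up and away from the robot; the way the flat must face. y: level, across, to the left. Place and yaw vary.
- fixture_vtop (a point): Point on the V's axis at the upper end of the V-block (fixture z = 110 mm); axes as the fixture's. In the fixture's frame the V-block spans x -50 to -4, y -40 to 40, z 0 to 110 mm; the plate under it reaches x -64, y +-59 (side cheeks +-68), z 124; the strap's hinge lugs stand at y 40 to 53, x up to 24, z 29 to 86; the green foot on the bench is 215 x 150 x 16 mm.
- arbor: Loose aluminium bar, diameter 40 mm, 190 mm long, 0.45 to 0.9 kg, lying in the V against the end stop; it rolls with light friction and stays as left. Origin: centre of its lower end face; z: along it to the upper end; x: the way its flat faces. It starts with the flat 60 to 180 degrees off uppermost. Its upper 80 mm stand clear of the V-block, round and free all about for gripping.
- arbor_flat (a point): Middle of the flat, 14 mm off the bar's axis, 57.5 mm from its lower end; axes as the arbor's. The flat is on one side only, brighter, 45 mm long, 28 mm wide, 6 mm deep. Uppermost: it faces along the fixture's x.
- arbor_end (a point): Centre of the arbor's upper end face, 190 mm from its lower end; axes as the arbor's. A thin blue line runs from there to the rim on the flat's side and on 22 mm down the bar.
- strap (a joint): Angle of the red hold-down strap, rad: 0 lying on an uppermost flat; about 0.12 if it lies on the round of the bar instead. It starts open, 1.6 to 1.95, standing up at the left of the bar (travel ends at 2.1). Stiff hinge: it stays where left; 1 to 3 N at the ball move it. The strap is 92 mm long, 30 mm wide (fixture z 42 to 72 mm), 10 mm thick.
- strap_hinge (a point): Point on the strap's hinge axis, which is parallel to the fixture's z, at x 18, y 46.5, z 57.5 mm in the fixture's frame. Axes turn with the strap (as the fixture's when closed): y from free end to hinge, x out of the strap's ball side, z along the hinge; opening turns about +z.
- strap_ball (a point): Centre of the black ball, diameter 28 mm, on the strap's upper face near its free end: 82 mm from the hinge axis along the strap, 28 mm out on the ball side. Strap closed: at x 46, y -35.5, z 57.5 mm in the fixture's frame. Axes as strap_hinge.
- pot: Bystander: open aluminium pot, diameter 170 mm and two small ears, 85 mm high; origin under its centre.
- discs: Bystander: stack of aluminium discs, diameter 136 mm, 63 mm high; origin under its centre.
- tub: Bystander: white plastic tub, diameter 124 mm, 115 mm high; origin under its centre.
- mallet: Bystander: wooden mallet, 260 mm long, lying on the bench to the right of the fixture; origin under its middle, head to its own +x.
- spanner: Bystander: steel spanner 200 mm long, lying on the bench to the left; origin under its middle.
- bottle: Bystander: clear bottle with a blue cap, diameter 66 mm, 200 mm high; origin under its centre.
- lid: Bystander: aluminium pot lid, diameter 176 mm, 31 mm high, lying beyond the fixture; origin under its centre.

How it is judged:
By the outcome, as a careful person would: the job done as asked, in the order asked, and still so for the second after the job is handed in, with the robot touching nothing.
It also fails if it takes over 61 s, if anything falls off the work surface, if the arm or the gripper's body presses on something with over 40 N, if the wrist force passes 120 N, or if a joint passes its speed limit or range.

## Working session

There is one attempt and no reset: what is moved stays moved. The work goes in short steps, Python scripts to look and compute and a tool call to move; the robot and the scene stay as the last step left them, time stands still between calls to the robot, and variables do not carry over. Pictures are saved under pics/ and viewed, about 8 in all and at most 12, crops included, and the job is handed in when it is done.

Besides the shell and the picture viewer there is one more tool, called after "Request:" as name([rows], argument=value, ...), one row to a line, values as JSON. drive_tool: Moves the arm, as the interface text tells. Its arguments: {"type":"object","properties":{"moves":{"type":"array"},"grip_force":{"type":"number"}},"required":["moves"]}

```bash
ls; mkdir -p pics; cat > h.py <<'E'
import numpy as np,cv2
from station import *
from scipy.spatial.transform import Rotation as R
def cam(f):
    h=f["img"].shape[0]; F=h/2/np.tan(np.radians(f["fovy"])/2)
    return F,cv2.Rodrigues(np.array(f["rvec"],float))[0],np.array(f["tvec"],float)
def rays(f,uv):
    F,Rm,t=cam(f); uv=np.atleast_2d(np.array(uv,float))
    d=(uv-[f["cx"],f["cy"]])/F; r=np.linalg.norm(d,axis=1,keepdims=True); s=r.copy()
    for _ in range(20): s=r/(1+f["k1"]*s**2)
    return d*np.where(r>0,s/np.maximum(r,1e-12),1)
def pts(f,uv,z):  # pixel + optical depth -> world
    F,Rm,t=cam(f); s=rays(f,uv); z=np.atleast_1d(z)[:,None]
    return (np.hstack([s*z,z])-t)@Rm
def proj(f,P):
    F,Rm,t=cam(f); c=np.atleast_2d(P)@Rm.T+t; s=c[:,:2]/c[:,2:]
    r2=(s**2).sum(1,keepdims=True); return s*(1+f["k1"]*r2)*F+[f["cx"],f["cy"]]
def cloud(f):
    v,u=np.mgrid[0:480,0:640]; uv=np.c_[u.ravel(),v.ravel()]
    P=pts(f,uv,f["range_z"].ravel().astype(float)); P[f["range_z"].ravel()<=0]=np.nan
    return P.reshape(480,640,3)
E
python3 - <<'E'
from h import *
import pickle
for n in("side","top"):
    f=grab_frame(n); pickle.dump(f,open(n+"0.pkl","wb")); cv2.imwrite(f"pics/{n}0.png",f["img"][:,:,::-1])
    F,Rm,t=cam(f); print(n,f["fovy"],f["k1"],"pos",-Rm.T@t,"fwd",Rm[2], (f["range_z"]>0).mean())
s=get_state(); print(s, tcp_to_grasp)
E
```

```text
pics
side 54.713199053428404 -0.09037223389388756 pos [0.21318584 0.69966104 0.77867183] fwd [ 0.36228071 -0.70287266 -0.61214599] 0.9960221354166666
top 52.605240423109244 -0.010964737805034853 pos [0.43638678 0.00652922 1.26449376] fwd [ 0.11359338 -0.01581593 -0.99340143] 0.9960319010416666
{'t': 0.1, 'q': array([-9.60934359e-01,  3.59341080e-01,  1.11260025e-02, -3.06140967e-04,
       -1.22406870e+00, -2.88128254e-01]), 'qd': array([-6.48850171e-04, -1.32794848e-04,  2.44339275e-03,  1.55259412e-03,
        1.73733002e-03, -9.66862590e-05]), 'joint_efforts': array([-1.39893877e-03, -5.84164524e+01,  2.93752724e+01,  7.01563731e+00,
        1.02125737e-02, -5.96063069e-05]), 'eef_pos': array([ 0.21340472, -0.64019779,  0.40378924]), 'ee_rot': array([-3.14144588e+00, -1.50792463e-03,  1.89242568e+00]), 'force': array([ 0.02097976,  0.03418148, -0.28823848]), 'moment': array([ 0.003767  , -0.04858535,  0.0196533 ]), 'width': 0.08757966331612922} 0.1593
```

View pics/side0.png

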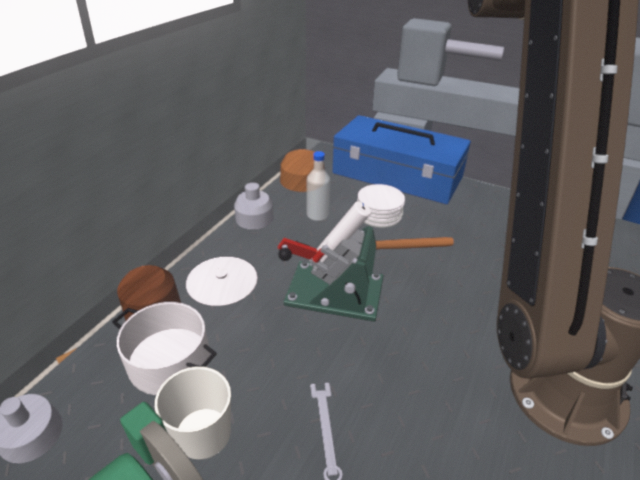

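View pics/top0.png

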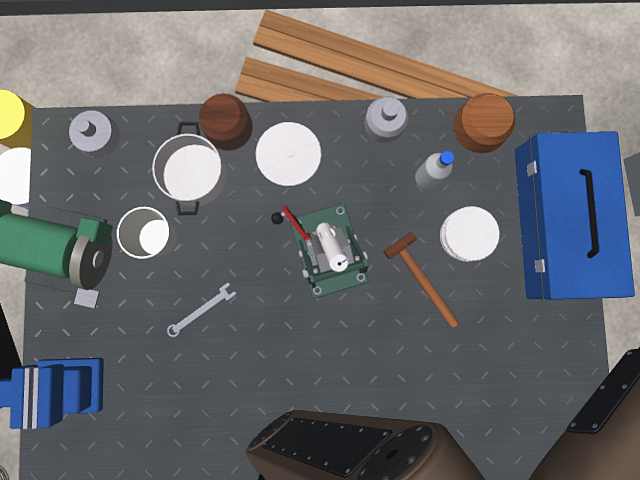

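```bash
cat > m.py <<'E'
from h import *
import pickle
from scipy.optimize import least_squares
fs={n:pickle.load(open(n+"0.pkl","rb")) for n in("side","top")}
def axes(p):
    c,s=np.cos(p),np.sin(p); z=np.array([-.5*c,-.5*s,3**.5/2]); x=np.array([3**.5/2*c,3**.5/2*s,.5]); return np.c_[x,np.cross(z,x),z]
A=[];B=[]
for n,f in fs.items():
    P=cloud(f); hsv=cv2.cvtColor(f["img"],cv2.COLOR_RGB2HSV)
    reg=(P[...,0]>.3)&(P[...,0]<.75)&(abs(P[...,1]-0.0)<.2)&(P[...,2]>.008)
    g=reg&(P[...,2]>.01)&(P[...,2]<.022)&(hsv[...,0]>55)&(hsv[...,0]<100)&(hsv[...,1]>60)
    if g.sum(): r=cv2.minAreaRect((P[g][:,:2]*1000).astype(np.float32)); print(n,"foot",r,g.sum())
    w=reg&(P[...,2]>.19)&(hsv[...,1]<50)&(hsv[...,2]>110); Q=P[w]; print(n,w.sum(),Q.mean(0),Q.min(0),Q.max(0)); A.append(Q); B.append(np.full(len(Q),n))
    h=reg&((hsv[...,0]<8)|(hsv[...,0]>172))&(hsv[...,1]>150); print("red",h.sum(),P[h].mean(0))
A=np.vstack(A);B=np.hstack(B)
def res(v,a=0):
    M=axes(v[2]); L=(A-[v[0],v[1],.086])@M
    r=np.hypot(L[:,0],L[:,1])-.02; e=L[:,2]-.19
    return np.minimum(abs(r),abs(e))+0*r if a else np.where((abs(e)<abs(r)),e,r)
s=least_squares(res,[np.nanmean(A[:,0])+.07,np.nanmean(A[:,1]),0.1],loss="soft_l1",f_scale=.002)
print(s.x,np.degrees(s.x[2])); r=res(s.x); print([(n,np.median(r[B==n]),r[B==n].std()) for n in fs])
E
python3 m.py
python3 - <<'E'
from h import *
import pickle
t=pickle.load(open("top0.pkl","rb"))["img"];s=pickle.load(open("side0.pkl","rb"))["img"]
a=cv2.resize(t[200:300,260:375],None,fx=3.4,fy=4.8*0.71,interpolation=3);b=cv2.resize(s[195:315,275:390],None,fx=3.4,fy=3.4,interpolation=3)
h=max(a.shape[0],b.shape[0]);o=np.zeros((h,a.shape[1]+b.shape[1],3),np.uint8);o[:a.shape[0],:a.shape[1]]=a;o[:b.shape[0],a.shape[1]:]=b
cv2.imwrite("pics/z0.png",o[:,:,::-1])
E
```

```text
side foot ((537.5863037109375, -29.35174560546875), (209.4899139404297, 139.38914489746094), 15.645030975341797) 1345
side 681 [ 0.50688675 -0.03376016  0.22710557] [ 0.47697084 -0.06806549  0.19002073] [0.60700389 0.07662911 0.25945109]
red 403 [0.58483038 0.04217402 0.1680326 ]
top foot ((539.38916015625, -38.47571563720703), (212.88499450683594, 149.1526641845703), 14.888832092285156) 1583
top 511 [ 0.5102499  -0.04429402  0.23682667] [ 0.47755963 -0.06900544  0.1900722 ] [0.6107286  0.06597891 0.26246009]
red 175 [0.58699689 0.03856171 0.17901952]
[ 0.58398956 -0.02551822  0.27003294] 15.471747720707706
[('side', np.float64(-0.00015248224519284065), np.float64(0.004473934963144655)), ('top', np.float64(-4.860233056066393e-05), np.float64(0.004803555722345282))]
```

View pics/z0.png

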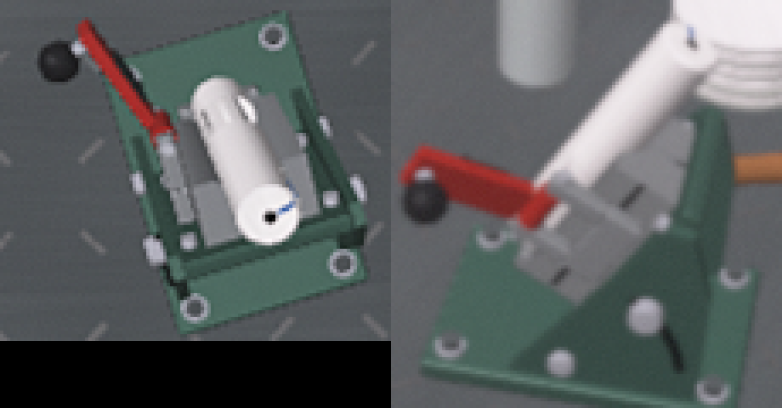

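```bash
cat >> m.py <<'E'
print("----")
k=abs(res(s.x))<.004
for _ in range(4):
    A=A[k];B=B[k]; s=least_squares(res,s.x,loss="soft_l1",f_scale=.001); k=abs(res(s.x))<.003
v=s.x;M=axes(v[2]);o=np.array([v[0],v[1],.086]);print("fit",v,np.degrees(v[2]),[(n,np.mean(res(v)[B==n]),(B==n).sum(),res(v)[B==n].std()) for n in fs])
for n in fs:
    L=(A[B==n]-o)@M; m=abs(L[:,2]-.19)>.004; 
    C=least_squares(lambda c:np.hypot(L[m,0]-c[0],L[m,1]-c[1])-.02,[0,0]).x; print(n,"axis off",C, "end z",np.median(L[~m,2]))
np.save("fx.npy",np.r_[o,v[2]])
def local(P): return (P-o)@M
for n,f in fs.items():
    hsv=cv2.cvtColor(f["img"],cv2.COLOR_RGB2HSV); c=proj(f,o+M@[0,0,.19])[0]; print(n,"end px",c)
    yy,xx=np.mgrid[0:480,0:640]; near=np.hypot(xx-c[0],yy-c[1])<16
    b=near&(hsv[...,0]>100)&(hsv[...,0]<130)&(hsv[...,1]>50); uv=np.c_[xx[b],yy[b]]
    F,Rm,t=cam(f); d=np.c_[rays(f,uv),np.ones(len(uv))]@Rm; p=-Rm.T@t
    lam=((o+.19*M[:,2]-p)@M[:,2])/(d@M[:,2]); L=local(p+d*lam[:,None])*1000
    print(n,np.c_[uv,L[:,:2],np.degrees(np.arctan2(L[:,1],L[:,0]))].round(1).tolist())
    P=cloud(f); Lc=local(P)
    k=(hsv[...,2]<70)&(Lc[...,0]>.04)&(Lc[...,0]<.14)&(Lc[...,1]>.03)&(Lc[...,1]<.13)&(abs(Lc[...,2]-.0575)<.03)
    if k.sum():
        Q=Lc[k]; sc=local(p[None])[0]
        fit=least_squares(lambda q:np.linalg.norm(Q-q,axis=1)-.014,Q.mean(0)+(Q.mean(0)-sc)/np.linalg.norm(Q.mean(0)-sc)*.01,loss="soft_l1",f_scale=.001).x
        a=np.arctan2(fit[1]-.0465,fit[0]-.018)-np.arctan2(-82,28); print("ball",k.sum(),fit,"theta",a,np.hypot(fit[0]-.018,fit[1]-.0465))
E
python3 m.py | sed -n '/----/,$p'
```

```text
----
fit [ 0.58406407 -0.02563734  0.26831568] 15.373356179367498 [('side', np.float64(-0.00018454830020111102), np.int64(667), np.float64(0.0011054580628580546)), ('top', np.float64(2.015981244125965e-05), np.int64(492), np.float64(0.0010393659505547493))]
side axis off [1.19737139e-04 5.45778504e-05] end z 0.18862532643469365
top axis off [-0.00023502 -0.00019688] end z 0.19028334578119163
side end px [363.04466706 206.89073584]
side []
ball 125 [0.08701024 0.09873849 0.05578468] theta 1.8896918140985535 0.08655214065956268
top end px [338.50540801 262.74864021]
top [[344.0, 253.0, 18.0, -16.3, -42.2], [345.0, 254.0, 15.1, -17.8, -49.7], [345.0, 255.0, 12.9, -17.3, -53.3], [346.0, 255.0, 12.2, -19.3, -57.7], [347.0, 257.0, 7.0, -20.3, -70.9], [345.0, 259.0, 3.9, -15.2, -75.5], [346.0, 259.0, 3.2, -17.2, -79.3], [344.0, 260.0, 2.4, -12.6, -79.3], [345.0, 260.0, 1.7, -14.6, -83.5], [342.0, 261.0, 1.5, -8.0, -79.3], [343.0, 261.0, 0.8, -10.0, -85.3], [344.0, 261.0, 0.1, -12.1, -89.4], [342.0, 262.0, -0.7, -7.5, -95.7]]
ball 150 [0.08555274 0.09423574 0.05890671] theta 1.8569177741808303 0.08271683016594499
```

```bash
cat >> h.py <<'E'
import os
if os.path.exists("fx.npy"):
    v=np.load("fx.npy"); c,s_=np.cos(v[3]),np.sin(v[3])
    FO=v[:3]; Fz=np.array([-.5*c,-.5*s_,3**.5/2]); Fx=np.array([3**.5/2*c,3**.5/2*s_,.5]); FR=np.c_[Fx,np.cross(Fz,Fx),Fz]
def W(l): return FO+FR@np.array(l,float)/1000   # fixture mm -> world m
def toolR(zl,xl):  # tool axes given in world
    z=zl/np.linalg.norm(zl); x=xl-z*(xl@z); x/=np.linalg.norm(x); return np.c_[x,np.cross(z,x),z]
def now():
    s=get_state(); return s,np.array(s["eef_pos"]),R.from_euler("xyz",s["ee_rot"]).as_matrix()
def delta(g,Rt):  # grasp-point target (world m), tool orientation
    s,p,Rc=now(); t=g-tcp_to_grasp*Rt[:,2]
    return np.r_[Rc.T@(t-p)*1000,R.from_matrix(Rc.T@Rt).as_rotvec(degrees=True)].round(2)
def report():
    s,p,Rc=now(); g=p+Rc[:,2]*tcp_to_grasp
    print("t",round(s["t"],2),"q",np.round(s["q"],2),"w",round(s["width"]*1000,1),"grasp loc mm",(FR.T@(g-FO)*1000).round(1),"F loc",(FR.T@s["force"]).round(1),"M loc",(FR.T@s["moment"]).round(2))
    print(" toolx loc",(FR.T@Rc[:,0]).round(3),"toolz loc",(FR.T@Rc[:,2]).round(3))
E
python3 - <<'E'
from h import *
report()
z=np.array([0,0,-1.]); 
for a in (0,180): 
  Rt=toolR(-FR[:,2],FR@[-np.cos(np.radians(a)),np.sin(np.radians(a)),0]); print(a,delta(W([0,0,225]),Rt),delta(W([0,0,156]),Rt))
  print(W([0,0,225])+.1593*FR[:,2])
E
```

```text
t 0.1 q [-0.96  0.36  0.01 -0.   -1.22 -0.29] w 87.6 grasp loc mm [-371.4 -494.1  397.4] F loc [-0.1  0.  -0.3] M loc [ 0.   -0.05  0.02]
 toolx loc [-0.045  0.999  0.028] toolz loc [-0.5    0.001 -0.866]
0 [476.14 354.04 -14.36 -22.66 -24.04 -84.81] [474.21 388.5   45.39 -22.66 -24.04 -84.81]
[ 0.39878943 -0.0765778   0.41881356]
180 [476.14 354.04 -14.36 -24.38  22.99  90.69] [474.21 388.5   45.39 -24.38  22.99  90.69]
[ 0.39878943 -0.0765778   0.41881356]
```

```bash
python3 - <<'E'
from h import *
Rt=toolR(-FR[:,2],FR@[0,1.,0])
print(delta(W([0,0,225]),Rt),delta(W([-60,-60,270]),Rt),delta(W([0,0,156]),Rt))
E
```

```text
[476.14 354.04 -14.36 -30.    -0.88   2.96] [420.2  276.49 -23.4  -30.    -0.88   2.96] [474.21 388.5   45.39 -30.    -0.88   2.96]
```

Request:
drive_tool([
  [60,20,-50,0,0,0,-1],
  [240,150,-80,-15,0,1.5,-1],
  [240,150,-80,-15,0,1.5,-1],
  [240,150,-80,-15,0,1.5,-1],
  [240,150,-80,-15,0,1.5,-1],
  [420,300,-60,-27,-0.9,3,-1],
  [420,300,-60,-27,-0.9,3,-1],
  [420,300,-60,-27,-0.9,3,-1],
  [476,354,-14.4,-30,-0.88,2.96,-1],
  [476,354,-14.4,-30,-0.88,2.96,-1],
  [476,354,-14.4,-30,-0.88,2.96,-1],
  [476,354,-14.4,-30,-0.88,2.96,-1],
])

```text
t: 1.6
eef_pos: [0.3986, -0.0755, 0.4183]
ee_rot: [2.619, 0.002, 1.843]
force: [-0.2, -0.3, 0.4]
width: 0.088
```

```bash
python3 - <<'E'
from h import *
report()
Rt=toolR(-FR[:,2],FR@[0,1.,0])
print(delta(W([0,0,225]),Rt),delta(W([0,0,156]),Rt))
E
```

```text
t 1.6 q [ 0.32 -0.29 -0.71  0.04 -0.62 -1.64] w 88.0 grasp loc mm [ -0.4   1.2 224.5] F loc [-0.  -0.3  0.4] M loc [-0.04  1.71  0.04]
 toolx loc [-0.004  1.     0.001] toolz loc [-0.001  0.001 -1.   ]
[-1.07  0.2  -0.49 -0.09 -0.04  0.25] [-1.110e+00  3.000e-01  6.851e+01 -9.000e-02 -4.000e-02  2.500e-01]
```

Request:
drive_tool([
  [-1.1,0.3,35,0,0,0.25,-1],
  [-1.1,0.3,68.5,-0.1,0,0.25,-1],
  [-1.1,0.3,68.5,-0.1,0,0.25,-1],
  [-1.1,0.3,68.5,-0.1,0,0.25,-1],
])

```text
t: 2.1
eef_pos: [0.4323, -0.0697, 0.3608]
ee_rot: [2.616, -0.0, 1.834]
force: [-0.3, -0.6, -0.1]
width: 0.0876
```

```bash
python3 - <<'E'
from h import *
report()
Rt=toolR(-FR[:,2],FR@[0,1.,0])
print(delta(W([0,0,156]),Rt))
f=grab_frame("top"); a=f["img"][190:310,255:385]; g=grab_frame("side")["img"][180:300,290:420]
cv2.imwrite("pics/g1.png",cv2.resize(np.hstack([a,g]),None,fx=3,fy=3,interpolation=2)[:,:,::-1])
E
```

```text
t 2.1 q [ 0.3  -0.15 -0.77  0.05 -0.43 -1.65] w 87.6 grasp loc mm [  0.9  -2.6 157.6] F loc [-0.5 -0.5  0.1] M loc [-0.    1.7  -0.07]
 toolx loc [ 0.005  1.    -0.002] toolz loc [ 0.002 -0.002 -1.   ]
[ 2.23 -0.57  1.64  0.13  0.12 -0.27]
```

View pics/g1.png

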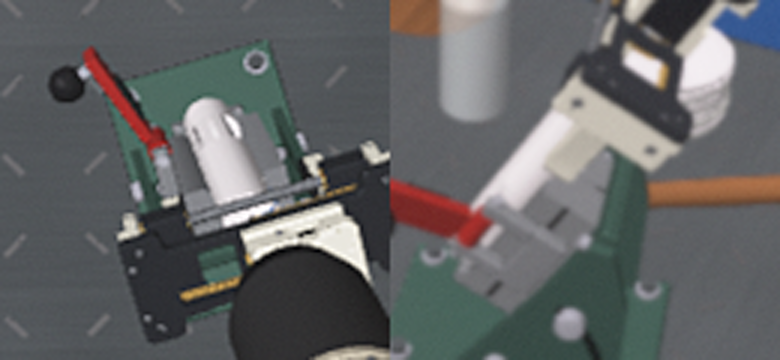

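The gripper straddles the bar's upper end, fingers astride it (left crop around 245,210). I'll let it settle and re-read.

Request:
drive_tool([
  [0,0,0,0,0,0,-1],
  [0,0,0,0,0,0,-1],
])

```text
t: 2.45
eef_pos: [0.4322, -0.0689, 0.3606]
ee_rot: [2.615, -0.001, 1.836]
force: [-0.4, 0.1, -0.4]
width: 0.0878
```

```bash
python3 - <<'E'
from h import *
for i in range(3):
    report(); grab_frame("top")
Rt=toolR(-FR[:,2],FR@[0,1.,0])
print(delta(W([0,0,156]),Rt))
E
```

```text
t 2.45 q [ 0.31 -0.16 -0.77  0.05 -0.43 -1.65] w 87.8 grasp loc mm [  1.   -1.6 157.4] F loc [-0.5  0.2 -0.1] M loc [-0.02  1.69  0.  ]
 toolx loc [ 0.003  1.    -0.001] toolz loc [ 0.003 -0.001 -1.   ]
t 2.5 q [ 0.31 -0.15 -0.77  0.05 -0.43 -1.65] w 87.4 grasp loc mm [  0.9  -1.5 157.3] F loc [-0.3 -0.5 -0.1] M loc [0.05 1.69 0.03]
 toolx loc [ 0.003  1.    -0.001] toolz loc [ 0.003 -0.001 -1.   ]
t 2.55 q [ 0.31 -0.15 -0.77  0.05 -0.43 -1.65] w 87.6 grasp loc mm [  0.9  -1.5 157.1] F loc [-0.8 -1.3  0.2] M loc [ 0.01  1.7  -0.01]
 toolx loc [ 0.003  1.    -0.001] toolz loc [ 0.003 -0.001 -1.   ]
[ 1.34 -0.42  1.    0.14  0.06 -0.19]
```

Request:
drive_tool([
  [1.4,-0.8,1,0.1,0,-0.2,-1],
  [1.4,-0.8,1,0.1,0,-0.2,1],
  [1.4,-0.8,1,0.1,0,-0.2,1],
  [1.4,-0.8,1,0.1,0,-0.2,1],
  [1.4,-0.8,1,0.1,0,-0.2,1],
  [1.4,-0.8,1,0.1,0,-0.2,1],
  [1.4,-0.8,1,0.1,0,-0.2,1],
  [1.4,-0.8,1,0.1,0,-0.2,1],
], grip_force=10)

```text
t: 3.6
eef_pos: [0.4318, -0.0674, 0.3587]
ee_rot: [2.618, 0.001, 1.839]
force: [-1.5, 1.3, 0.1]
width: 0.0397
```

```bash
python3 -c "
from h import *
report()"
```

```text
t 3.6 q [ 0.31 -0.15 -0.77  0.05 -0.43 -1.65] w 39.7 grasp loc mm [-3.000e-01 -1.000e-01  1.558e+02] F loc [-0.9  1.7  0.7] M loc [ 0.7   1.66 -0.06]
 toolx loc [-0.     1.    -0.001] toolz loc [ 0.    -0.001 -1.   ]
```

Request:
drive_tool([
  [0,0,0,0,0,0,1],
  [0,0,0,0,0,-8,1],
  [0,0,0,0,0,-16,1],
  [0,0,0,0,0,-24,1],
  [0,0,0,0,0,-32,1],
  [0,0,0,0,0,-38,1],
], grip_force=25)

```text
t: 4.35
eef_pos: [0.4317, -0.0675, 0.3586]
ee_rot: [2.716, 0.315, 2.437]
force: [-2.3, 2.2, 0.9]
width: 0.0398
```

```bash
python3 -c "
from h import *
report()"
```

```text
t 4.35 q [ 0.31 -0.15 -0.77  0.05 -0.43 -0.99] w 39.8 grasp loc mm [-5.000e-01 -1.000e-01  1.558e+02] F loc [-1.   2.8  1.6] M loc [ 1.29  1.89 -0.16]
 toolx loc [-0.619  0.786 -0.001] toolz loc [ 0.    -0.001 -1.   ]
```

Smooth; continue the rest of the first-estimate roll.

Request:
drive_tool([
  [0,0,0,0,0,-8,1],
  [0,0,0,0,0,-16,1],
  [0,0,0,0,0,-24,1],
  [0,0,0,0,0,-32,1],
  [0,0,0,0,0,-40,1],
  [0,0,0,0,0,-40,1],
])

```text
t: 5.1
eef_pos: [0.4317, -0.0675, 0.3587]
ee_rot: [3.023, 0.511, -3.115]
force: [-1.5, 0.7, 1.8]
width: 0.0394
```

```bash
cat > flat.py <<'E'
from h import *
import sys
def meas(tag,N=4):
    for n in("top","side"):
        L=[];I=None
        for _ in range(N):
            f=grab_frame(n); P=cloud(f); L.append((P-FO)@FR*1000); I=f["img"]
        L=np.nanmedian(np.array(L),axis=0)
        k=(abs(L[...,2]-57.5)<19)&(L[...,0]>8)&(L[...,0]<22)&(abs(L[...,1])<16)
        k=cv2.erode(k.astype(np.uint8),np.ones((2,2)))>0
        Q=L[k]
        r=np.hypot(Q[:,0],Q[:,1]); 
        m=np.ones(len(Q),bool)
        for _ in range(5):
            c,*_r=np.linalg.lstsq(np.c_[Q[m,1],Q[m,2]-57.5,np.ones(m.sum())],Q[m,0],rcond=None)
            e=Q[:,0]-np.c_[Q[:,1],Q[:,2]-57.5,np.ones(len(Q))]@c; m=abs(e)<max(.8,2*np.median(abs(e)))
        print(n,"flat px",k.sum(),m.sum(),"slopes y,z deg",np.degrees(np.arctan(c[:2])).round(1),"x0",c[2].round(2),"rms",e[m].std().round(2), "angle of flat",(-np.degrees(np.arctan(c[0]))).round(1))
        # profile x vs y
        k2=(abs(L[...,2]-57.5)<18)&(L[...,0]>-5)&(L[...,0]<24)&(abs(L[...,1])<22); Q=L[k2]
        print("  prof",[(b,np.median(Q[(abs(Q[:,1]-b)<2),0]).round(1),int((abs(Q[:,1]-b)<2).sum())) for b in range(-16,17,4)])
        c0=proj(f,W([0,0,110]))[0].astype(int); a=I[max(c0[1]-60,0):c0[1]+60,c0[0]-65:c0[0]+65]
        yield cv2.resize(a,(390,360),interpolation=2)
if __name__=="__main__":
    report(); o=np.hstack(list(meas(sys.argv[1]))); cv2.imwrite(f"pics/{sys.argv[1]}.png",o[:,:,::-1])
E
python3 flat.py r1
```

```text
t 5.1 q [ 0.31 -0.15 -0.77  0.05 -0.43 -0.29] w 39.4 grasp loc mm [ -0.5  -0.2 155.8] F loc [-0.2  1.1  2.2] M loc [0.74 2.   0.04]
 toolx loc [-0.978  0.209 -0.   ] toolz loc [ 0.    -0.001 -1.   ]
top flat px 4 4 slopes y,z deg [-12.2   0. ] x0 16.16 rms 0.18 angle of flat 12.2
  prof [(-16, np.float64(nan), 0), (-12, np.float64(nan), 0), (-8, np.float64(nan), 0), (-4, np.float64(nan), 0), (0, np.float64(nan), 0), (4, np.float64(nan), 0), (8, np.float64(nan), 0), (12, np.float64(13.2), 8), (16, np.float64(11.8), 12)]
side flat px 15 14 slopes y,z deg [-1.6 -0.7] x0 14.72 rms 0.22 angle of flat 1.6
  prof [(-16, np.float64(nan), 0), (-12, np.float64(15.7), 3), (-8, np.float64(15.7), 4), (-4, np.float64(15.2), 7), (0, np.float64(14.8), 7), (4, np.float64(14.5), 3), (8, np.float64(14.5), 4), (12, np.float64(14.1), 1), (16, np.float64(11.5), 7)]
  return _methods._mean(a, axis=axis, dtype=dtype,
  ret = ret.dtype.type(ret / rcount)
```

View pics/r1.png

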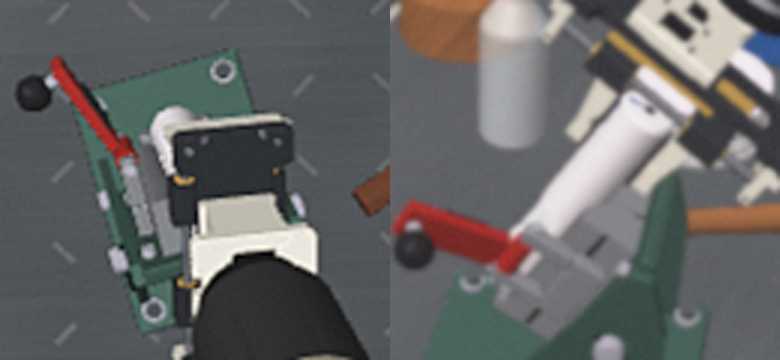

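Request:
drive_tool([
  [0,0,0,0,0,0,0],
  [0,0,0,0,0,0,-1],
  [0,0,0,0,0,0,-1],
  [0,0,0,0,0,0,-1],
  [0,0,-30,0,0,0,-1],
  [0,0,-75,0,0,0,-1],
  [0,60,-80,0,0,0,-1],
  [0,120,-80,0,0,0,-1],
  [0,180,-80,0,0,0,-1],
  [0,180,-80,0,0,0,-1],
])

```text
t: 6.75
eef_pos: [0.3771, 0.1036, 0.4471]
ee_rot: [3.022, 0.513, -3.108]
force: [0.8, -0.1, -0.3]
width: 0.0873
```

```bash
python3 flat.py r2 2>/dev/null
```

```text
t 6.75 q [ 0.89 -0.37 -0.85  0.47 -0.7  -1.14] w 87.3 grasp loc mm [ 37.7 179.8 236.1] F loc [ 0.5 -0.3 -0.6] M loc [-0.08  1.84 -0.05]
 toolx loc [-0.979  0.203 -0.002] toolz loc [ 0.002  0.002 -1.   ]
top flat px 59 54 slopes y,z deg [-3.3  0.1] x0 14.26 rms 0.37 angle of flat 3.3
  prof [(-16, np.float64(13.1), 8), (-12, np.float64(15.1), 10), (-8, np.float64(14.8), 11), (-4, np.float64(14.5), 10), (0, np.float64(14.6), 10), (4, np.float64(14.1), 8), (8, np.float64(14.0), 10), (12, np.float64(13.4), 9), (16, np.float64(12.4), 12)]
side flat px 15 15 slopes y,z deg [-3.3 -0.8] x0 14.79 rms 0.22 angle of flat 3.3
  prof [(-16, np.float64(nan), 0), (-12, np.float64(15.6), 5), (-8, np.float64(15.4), 4), (-4, np.float64(15.0), 6), (0, np.float64(14.8), 6), (4, np.float64(14.4), 3), (8, np.float64(14.3), 4), (12, np.float64(13.7), 2), (16, np.float64(9.9), 8)]
```

View pics/r2.png

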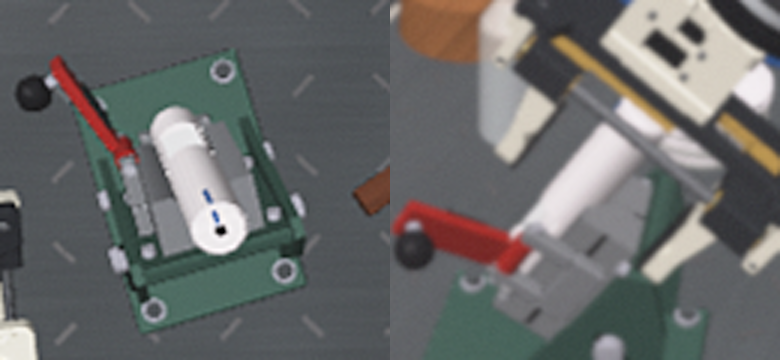

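Flat now shows squarely at top view (180,135) with the blue line (210,205) nearly along the bar; both views suggest about +3° over. Cross-check with the line.

```bash
python3 - <<'E'
from h import *
from scipy.optimize import least_squares
Ls=[];Is=[]
for _ in range(8):
    f=grab_frame("top"); Ls.append((cloud(f)-FO)@FR*1000); Is.append(f["img"].astype(float))
L=np.nanmedian(Ls,axis=0); I=np.mean(Is,axis=0).astype(np.uint8)
# axis y from round part
k=(L[...,2]>115)&(L[...,2]<165)&(L[...,0]>5)&(L[...,0]<25)&(abs(L[...,1])<22);Q=L[k]
C=least_squares(lambda c:np.hypot(Q[:,0]-c[0],Q[:,1]-c[1])-20,[0,0],loss="soft_l1").x;print("axis",C,k.sum())
hsv=cv2.cvtColor(I,cv2.COLOR_RGB2HSV)
# blue-ness weighted centre on the bar side: cast rays onto cylinder x=~20 plane
yy,xx=np.mgrid[0:480,0:640]; c=proj(f,W([0,0,190]))[0]
b=(np.hypot(xx-c[0],yy-c[1])<25)&((I[...,2].astype(int)-I[...,0])>15)
F,Rm,t=cam(f); p=FR.T@(-Rm.T@t-FO)*1000; uv=np.c_[xx[b],yy[b]]; d=np.c_[rays(f,uv),np.ones(len(uv))]@Rm@FR
w=(I[b][:,2].astype(float)-I[b][:,0])
P=p+d*((20-p[0])/d[:,0])[:,None]; E=p+d*((190-p[2])/d[:,2])[:,None]
s=(P[:,2]<190)&(P[:,2]>160); e=~s&(E[:,0]<20)
print("side y",(P[s,1]*w[s]).sum()/w[s].sum(),s.sum(),P[s].round(1).tolist())
print("end",np.c_[E[e][:,:2],w[e]].round(1).tolist())
m=(abs(L[...,2]-57.5)<19)&(L[...,0]>8)&(L[...,0]<22)&(abs(L[...,1])<11); Q=L[m]
from numpy.linalg import lstsq
print("flat slope deg",np.degrees(np.arctan(lstsq(np.c_[Q[:,1],Q[:,2],np.ones(len(Q))],Q[:,0],rcond=None)[0][:2])),m.sum())
# brighter flat lateral extent
E
```

```text
axis [-0.40886929 -0.28916168] 177
side y 0.8214802773494392 11 [[20.0, 0.3, 166.8], [20.0, 3.2, 169.9], [20.0, 1.2, 171.3], [20.0, -0.7, 172.7], [20.0, 2.1, 175.8], [20.0, 0.2, 177.2], [20.0, 3.0, 180.3], [20.0, 1.1, 181.7], [20.0, -0.8, 183.1], [20.0, 2.0, 186.1], [20.0, 0.1, 187.5]]
end [[13.9, -0.1, 60.0], [12.4, 2.5, 25.0], [11.7, 0.4, 114.0], [11.0, -1.6, 50.0], [9.5, 1.0, 75.0], [8.8, -1.0, 86.0], [-8.6, -51.9, 17.0], [7.2, 1.5, 38.0], [6.5, -0.5, 114.0], [-10.9, -51.4, 18.0], [4.3, 0.1, 47.0], [-13.2, -50.9, 18.0], [2.0, 0.6, 17.0], [-15.5, -50.4, 16.0], [-15.6, -43.7, 17.0], [-16.3, -45.8, 18.0], [-17.0, -47.8, 16.0], [-15.8, -37.0, 17.0], [-16.5, -39.1, 17.0], [-17.2, -41.1, 17.0], [-17.9, -43.2, 19.0], [-18.6, -45.2, 19.0], [-19.3, -47.3, 17.0], [-15.3, -28.3, 16.0], [-16.0, -30.3, 18.0], [-16.7, -32.4, 17.0], [-17.4, -34.4, 18.0], [-18.1, -36.5, 18.0], [-18.8, -38.6, 17.0], [-19.5, -40.6, 17.0], [-20.2, -42.7, 17.0], [-20.9, -44.7, 16.0], [-21.6, -46.8, 16.0], [-15.4, -21.6, 17.0], [-16.1, -23.7, 19.0], [-16.8, -25.7, 18.0], [-17.5, -27.8, 18.0], [-18.2, -29.8, 19.0], [-1
[... 9549 characters left out ...]
, -7.2, 20.0], [-58.8, -9.3, 21.0], [-47.3, 30.5, 21.0], [-48.0, 28.4, 20.0], [-48.7, 26.4, 21.0], [-49.5, 24.3, 21.0], [-50.2, 22.3, 20.0], [-50.9, 20.2, 20.0], [-51.6, 18.1, 19.0], [-52.4, 16.1, 19.0], [-53.1, 14.0, 19.0], [-53.8, 12.0, 19.0], [-54.6, 9.9, 19.0], [-55.3, 7.8, 20.0], [-56.0, 5.8, 19.0], [-56.8, 3.7, 19.0], [-57.5, 1.6, 19.0], [-58.2, -0.4, 20.0], [-59.0, -2.5, 19.0], [-59.7, -4.6, 20.0], [-51.8, 24.9, 20.0], [-52.5, 22.8, 20.0], [-53.3, 20.8, 21.0], [-54.0, 18.7, 21.0], [-54.7, 16.7, 19.0], [-55.5, 14.6, 20.0], [-56.2, 12.5, 19.0], [-56.9, 10.5, 19.0], [-57.6, 8.4, 18.0], [-58.4, 6.3, 19.0], [-59.1, 4.3, 20.0], [-59.8, 2.2, 20.0]]
flat slope deg [-4.0852141   0.20569341] 56
```

Line (+3.2°) and flat plane (+3.3 to +4.1°, two views) agree: over-rolled by about 3.5°. Regrip and correct.

Request:
drive_tool([
  [0,-60,0,0,0,0,-1],
  [0,-120,0,0,0,0,-1],
  [0,-180,0,0,0,0,-1],
  [0,-180,0,0,0,0,-1],
  [0,-180,40,0,0,0,-1],
  [0,-180,80,0,0,0,-1],
  [0,-180,80,0,0,0,-1],
  [0,-180,80,0,0,0,-1],
], grip_force=10)

```text
t: 8.55
eef_pos: [0.4319, -0.0674, 0.3592]
ee_rot: [3.024, 0.511, -3.113]
force: [0.6, -0.4, 0.9]
width: 0.0875
```

```bash
python3 -c "
from h import *
report()"
```

```text
t 8.55 q [ 0.31 -0.15 -0.77  0.05 -0.43 -0.29] w 87.5 grasp loc mm [-1.000e-01 -2.000e-01  1.562e+02] F loc [ 0.9 -0.6  0.5] M loc [0.05 1.7  0.  ]
 toolx loc [-0.978  0.207 -0.   ] toolz loc [ 0.    -0.001 -1.   ]
```

Request:
drive_tool([
  [0,0,0,0,0,0,1],
  [0,0,0,0,0,0,1],
  [0,0,0,0,0,0,1],
  [0,0,0,0,0,0,1],
  [0,0,0,0,0,0,1],
  [0,0,0,0,0,0,1],
  [0,0,0,0,0,0,1],
  [0,0,0,0,0,2,1],
  [0,0,0,0,0,3.5,1],
  [0,0,0,0,0,3.5,1],
  [0,0,0,0,0,3.5,1],
], grip_force=25)

```text
t: 9.93
eef_pos: [0.4318, -0.0675, 0.3586]
ee_rot: [2.99, 0.503, 3.1]
force: [-1.4, 0.2, 1.2]
width: 0.0396
```

```bash
python3 -c "
from h import *
report()"
```

```text
t 9.93 q [ 0.31 -0.15 -0.77  0.05 -0.43 -0.35] w 39.6 grasp loc mm [ -0.4  -0.2 155.8] F loc [-0.5  0.5  1.7] M loc [-0.16  2.02 -0.08]
 toolx loc [-0.964  0.267 -0.   ] toolz loc [ 0.    -0.001 -1.   ]
```

Request:
drive_tool([
  [0,0,0,0,0,0,0],
  [0,0,0,0,0,0,-1],
  [0,0,0,0,0,0,-1],
  [0,0,0,0,0,0,-1],
  [0,0,-30,0,0,0,-1],
  [0,0,-75,0,0,0,-1],
  [0,60,-80,0,0,0,-1],
  [0,120,-80,0,0,0,-1],
  [0,180,-80,0,0,0,-1],
  [0,180,-80,0,0,0,-1],
])

```text
t: 11.18
eef_pos: [0.3869, 0.1037, 0.4526]
ee_rot: [2.989, 0.505, 3.106]
force: [-0.3, -0.7, 0.2]
width: 0.0877
```

```bash
python3 flat.py r3 2>/dev/null; python3 - <<'E'
from h import *
Ls=[];Is=[]
for _ in range(8):
    f=grab_frame("top"); Is.append(f["img"].astype(float)); Ls.append((cloud(f)-FO)@FR*1000)
I=np.mean(Is,axis=0).astype(np.uint8); L=np.nanmedian(Ls,axis=0)
yy,xx=np.mgrid[0:480,0:640]; c=proj(f,W([0,0,190]))[0]
b=(np.hypot(xx-c[0],yy-c[1])<25)&((I[...,2].astype(int)-I[...,0])>15)
F,Rm,t=cam(f); p=FR.T@(-Rm.T@t-FO)*1000; uv=np.c_[xx[b],yy[b]]; d=np.c_[rays(f,uv),np.ones(len(uv))]@Rm@FR
w=(I[b][:,2].astype(float)-I[b][:,0]); P=p+d*((20-p[0])/d[:,0])[:,None]; s=(P[:,2]<190)&(P[:,2]>160)&(abs(P[:,1])<8)
y=(P[s,1]*w[s]).sum()/w[s].sum(); print("line y",y,"deg",np.degrees((y+.29)/20))
m=(abs(L[...,2]-57.5)<19)&(L[...,0]>8)&(L[...,0]<22)&(abs(L[...,1])<11); Q=L[m]
print("flat slope deg",np.degrees(np.arctan(np.linalg.lstsq(np.c_[Q[:,1],Q[:,2],np.ones(len(Q))],Q[:,0],rcond=None)[0][:2])),m.sum())
E
```

```text
t 11.18 q [ 0.87 -0.35 -0.83  0.46 -0.7  -1.16] w 87.7 grasp loc mm [ 48.7 177.3 236. ] F loc [-0.4 -0.6  0.4] M loc [ 0.02  1.88 -0.02]
 toolx loc [-0.965  0.262 -0.001] toolz loc [ 0.002  0.002 -1.   ]
top flat px 58 50 slopes y,z deg [-2.5  0. ] x0 14.18 rms 0.35 angle of flat 2.5
  prof [(-16, np.float64(13.1), 10), (-12, np.float64(14.7), 10), (-8, np.float64(14.4), 9), (-4, np.float64(14.6), 10), (0, np.float64(14.2), 8), (4, np.float64(14.1), 9), (8, np.float64(13.9), 11), (12, np.float64(13.8), 10), (16, np.float64(11.9), 13)]
side flat px 13 13 slopes y,z deg [-6.   1.8] x0 15.01 rms 0.23 angle of flat 6.0
  prof [(-16, np.float64(nan), 0), (-12, np.float64(15.0), 3), (-8, np.float64(14.9), 5), (-4, np.float64(14.9), 4), (0, np.float64(14.7), 6), (4, np.float64(14.8), 3), (8, np.float64(14.4), 2), (12, np.float64(14.4), 3), (16, np.float64(11.2), 8)]
line y -0.15293486526832523 deg 0.39266268692584794
flat slope deg [-0.94763092  0.03643061] 52
```

```bash
cat >> h.py <<'E'
def ballpos(a): a=np.radians(a); return np.array([18+86.6*np.cos(a),46.5+86.6*np.sin(a),57.5])
E
python3 - <<'E'
from h import *
Rt=toolR(np.array([0,0,-1.]),FR[:,1]); up=np.array([0,0,.009])
b=ballpos(36); print(b, W(b))
print(delta(W(b+[0,55,0])+up+[0,0,.06],Rt)); print(delta(W(b+[0,55,0])+up,Rt))
E
```

```text
[88.06087171 97.40220285 57.5       ] [0.60405487 0.08087575 0.1798269 ]
[-154.48   21.23  139.75   25.58   19.54   72.66]
[-125.55   13.27  191.7    25.58   19.54   72.66]
```

Request:
drive_tool([
  [-30,10,0,8,6,24,1],
  [-60,20,20,12,9,36,1],
  [-90,22,50,17,13,48,1],
  [-120,22,90,22,17,62,1],
  [-154,21,140,25.6,19.5,72.7,1],
  [-154,21,140,25.6,19.5,72.7,1],
  [-154,21,140,25.6,19.5,72.7,1],
  [-154,21,140,25.6,19.5,72.7,1],
  [-154,21,140,25.6,19.5,72.7,1],
  [-154,21,140,25.6,19.5,72.7,1],
  [-154,21,140,25.6,19.5,72.7,1],
])

```text
t: 13.35
eef_pos: [0.5889, 0.1339, 0.4077]
ee_rot: [3.141, 0.001, 1.84]
force: [-0.4, -1.1, 0.2]
width: 0.0001
```

```bash
python3 - <<'E'
from h import *
report(); Rt=toolR(np.array([0,0,-1.]),FR[:,1]); up=np.array([0,0,.009])
b=ballpos(36); print(delta(W(b+[0,55,0])+up,Rt))
for a in (36,20,10,0,-10,-20,-30,-40,-45): print(a,(Rt.T@(W(ballpos(a)+[0,35,0])-W(b+[0,55,0]))*1000).round(1))
E
```

```text
t 13.35 q [ 0.55  0.24 -0.15  0.   -1.18 -1.85] w 0.1 grasp loc mm [121.9 152.5 117.2] F loc [-0.5 -0.9  0.5] M loc [-0.01  0.    0.  ]
 toolx loc [-0.001  1.    -0.   ] toolz loc [-0.499 -0.001 -0.866]
[-1.400e-01  5.400e-01  5.961e+01  3.000e-02  5.000e-02  4.000e-02]
36 [-20.  -0.   0.]
20 [-41.3   9.8  -5.7]
10 [-55.9  13.2  -7.6]
0 [-70.9  14.3  -8.3]
-10 [-85.9  13.2  -7.6]
-20 [-100.5    9.8   -5.7]
-30 [-114.2    4.3   -2.5]
-40 [-126.6   -3.2    1.9]
-45 [-132.1   -7.6    4.4]
```

Descend beside the ball, then push it along the arc.

Request:
drive_tool([
  [0,0.5,40,0,0,0,1],
  [0,0.5,59.5,0,0,0,1],
  [0,0.5,59.5,0,0,0,1],
  [-20,0,59.5,0,0,0,1],
  [-30,5,57,0,0,0,1],
  [-41,10,54,0,0,0,1],
])

```text
t: 14.1
eef_pos: [0.6108, 0.0967, 0.3553]
ee_rot: [3.138, -0.0, 1.839]
force: [0.7, 3.8, 1.4]
width: 0.0004
```

```bash
python3 - <<'E'
from h import *
report()
f=grab_frame("top")["img"][180:300,250:380]; g=grab_frame("side")["img"][180:300,240:370]
cv2.imwrite("pics/s1.png",cv2.resize(np.hstack([f,g]),None,fx=3,fy=3,interpolation=2)[:,:,::-1])
E
```

```text
t 14.1 q [ 0.47  0.3  -0.19  0.   -1.08 -1.78] w 0.4 grasp loc mm [105.9 110.9  65.9] F loc [2.1 3.5 0.4] M loc [ 0.97 -0.65 -0.53]
 toolx loc [ 0.001  1.    -0.   ] toolz loc [-0.497  0.    -0.868]
```

View pics/s1.png

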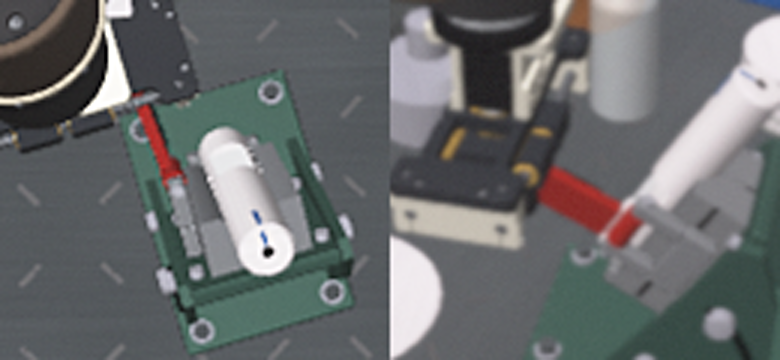

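Picture: strap swung up towards vertical (top crop 160,135), finger behind it, bar line still straight. Continue along the arc.

Request:
drive_tool([
  [-8,2,-1,0,0,0,1],
  [-15,3,-2,0,0,0,1],
  [-30,4,-2.5,0,0,0,1],
  [-45,3,-2,0,0,0,1],
  [-59.5,0,0,0,0,0,1],
  [-73,-6,3,0,0,0,1],
  [-86,-13,7.5,0,0,0,1],
  [-86,-13,7.5,0,0,0,1],
])

```text
t: 15.2
eef_pos: [0.6191, 0.0092, 0.3456]
ee_rot: [-3.14, 0.001, 1.837]
force: [0.0, 0.3, -0.1]
width: 0.0005
```

```bash
python3 - <<'E'
from h import *
report()
F=grab_frame("side"); f=grab_frame("top")["img"][180:300,250:380]; g=F["img"][180:300,260:390]
cv2.imwrite("pics/s2.png",cv2.resize(np.hstack([f,g]),None,fx=3,fy=3,interpolation=2)[:,:,::-1])
E
```

```text
t 15.2 q [ 0.33  0.31 -0.2   0.   -1.06 -1.63] w 0.5 grasp loc mm [87.2 24.2 65.4] F loc [ 0.   0.3 -0.1] M loc [0.04 0.   0.01]
 toolx loc [ 0.002  1.    -0.002] toolz loc [-0.501 -0.001 -0.865]
```

View pics/s2.png

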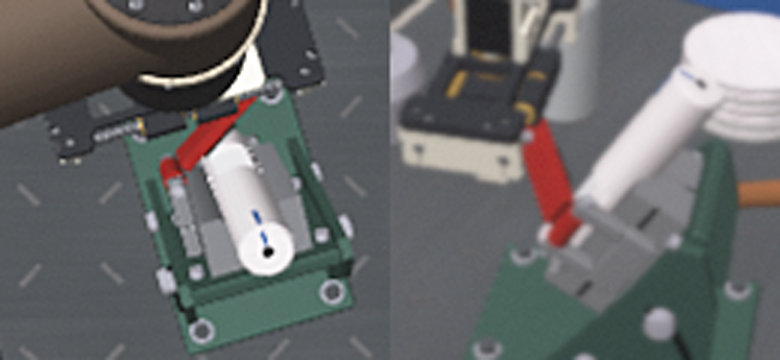

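```bash
cat > th.py <<'E'
from h import *
def strap():
  for n in("top","side"):
    f=grab_frame(n); L=(cloud(f)-FO)@FR*1000; hsv=cv2.cvtColor(f["img"],cv2.COLOR_RGB2HSV)
    k=((hsv[...,0]<8)|(hsv[...,0]>172))&(hsv[...,1]>130)&(abs(L[...,2]-57)<25)&(np.hypot(L[...,0]-18,L[...,1]-46.5)<120)
    k=cv2.erode(k.astype(np.uint8),np.ones((2,2)))>0
    Q=L[k]; r=Q[:,:2]-[18,46.5]; d=np.hypot(*r.T); m=d>25
    if m.sum()<5: print(n,"few red",m.sum()); continue
    # far points: principal direction of xy
    c=Q[m,:2]; u=np.linalg.svd(c-c.mean(0),full_matrices=False)[2][0]; u*=np.sign(u@(c.mean(0)-[18,46.5]))
    th=np.arctan2(u[0],-u[1]); nrm=np.array([np.cos(th),np.sin(th)]); off=(c.mean(0)-[18,46.5])@nrm
    print(n,"red",m.sum(),"theta",round(th,3),"offset",off.round(1),"maxr",d.max().round(1))
if __name__=="__main__": report(); strap()
E
python3 th.py
```

```text
t 15.3 q [ 0.33  0.31 -0.2   0.   -1.06 -1.64] w 0.5 grasp loc mm [88.3 25.  65.4] F loc [-0.5 -0.2  0.1] M loc [-0.03 -0.09 -0.02]
 toolx loc [ 0.001  1.    -0.001] toolz loc [-0.5   -0.001 -0.866]
top red 104 theta 0.457 offset 7.2 maxr 82.4
side red 194 theta 0.567 offset 6.1 maxr 85.7
```

```bash
python3 - <<'E'
from h import *
Rt=toolR(np.array([0,0,-1.]),FR[:,1]); h=np.array([c,s_,0]); up=np.array([0,0,1.])
T=lambda a,g,u=9: W(ballpos(a))+h*g/1000+up*u/1000
print("hi",delta(T(-42,50,75),Rt)); print("dn",delta(T(-42,38),Rt)); t0=T(-42,38)
for a in(-42,-50,-60,-66,-71.2): print(a,(Rt.T@(T(a,25)-t0)*1000).round(1))
E
```

```text
hi [-3.712e+01  4.841e+01 -6.497e+01  1.000e-02  4.000e-02 -2.000e-02]
dn [-3.708e+01  3.640e+01  1.020e+00  1.000e-02  4.000e-02 -2.000e-02]
-42 [ -0. -13.   0.]
-50 [ -8.4 -20.5   4.3]
-60 [-17.1 -31.2  10.5]
-66 [-21.2 -38.2  14.6]
-71.2 [-24.  -44.6  18.2]
```

Request:
drive_tool([
  [10,0,-20,0,0,0,1],
  [10,10,-65,0,0,0,1],
  [-10,40,-65,0,0,0,1],
  [-37,48,-65,0,0,0,1],
  [-37,45,-30,0,0,0,1],
  [-37,42,1,0,0,0,1],
  [-37,36,1,0,0,0,1],
  [-37,36,1,0,0,0,1],
])

```text
t: 16.4
eef_pos: [0.6645, -0.0153, 0.3467]
ee_rot: [3.14, 0.001, 1.839]
force: [1.3, -0.2, 1.0]
width: 0.0007
```

```bash
python3 th.py
```

```text
t 16.4 q [ 0.27  0.38 -0.09  0.   -1.1  -1.57] w 0.7 grasp loc mm [120.5 -11.6  47.6] F loc [ 1.5 -0.6  0.3] M loc [-0.04 -0.11  0.03]
 toolx loc [-0.001  1.    -0.001] toolz loc [-0.499 -0.001 -0.867]
top red 167 theta 0.567 offset 3.4 maxr 92.5
side red 199 theta 0.569 offset 6.0 maxr 85.6
```

Now push towards the robot and down along the arc, in stages.

Request:
drive_tool([
  [0,-8,0,0,0,0,1],
  [-1,-13,0,0,0,0,1],
  [-8,-20,4,0,0,0,1],
  [-13,-26,7.5,0,0,0,1],
  [-17,-31,10.5,0,0,0,1],
  [-17,-31,10.5,0,0,0,1],
])

```text
t: 17.25
eef_pos: [0.639, -0.0407, 0.3354]
ee_rot: [3.14, 0.001, 1.838]
force: [1.5, -0.8, -0.4]
width: 0.0002
```

```bash
python3 th.py
```

```text
t 17.25 q [ 0.24  0.35 -0.16  0.   -1.05 -1.55] w 0.2 grasp loc mm [ 87.7 -29.2  53.4] F loc [ 0.9 -1.2 -1. ] M loc [-0.22 -0.57  0.1 ]
 toolx loc [ 0.001  1.    -0.001] toolz loc [-0.499 -0.001 -0.867]
top red 176 theta 0.203 offset 3.3 maxr 91.7
side red 119 theta 0.169 offset 6.4 maxr 86.0
```

Request:
drive_tool([
  [-2,-4,2,0,0,0,1],
  [-4,-7,4,0,0,0,1],
  [-5,-9.5,5.5,0,0,0,1],
  [-6,-11.5,6.5,0,0,0,1],
  [-6,-11.5,6.5,0,0,0,1],
])

```text
t: 17.98
eef_pos: [0.6292, -0.0491, 0.328]
ee_rot: [-3.141, 0.0, 1.838]
force: [1.5, -0.1, -1.1]
width: 0.0005
```

```bash
python3 th.py
```

```text
t 17.98 q [ 0.23  0.34 -0.19  0.   -1.03 -1.53] w 0.5 grasp loc mm [ 73.6 -34.7  53. ] F loc [ 0.7 -0.5 -1.7] M loc [-0.3  -0.45  0.21]
 toolx loc [ 0.     1.    -0.001] toolz loc [-0.5   -0.    -0.866]
top red 178 theta 0.013 offset 4.6 maxr 91.5
side red 81 theta -0.023 offset 6.2 maxr 84.6
```

Request:
drive_tool([
  [-0.5,-1,0.5,0,0,0,1],
  [-0.5,-2,1,0,0,0,1],
  [-0.5,-2,1,0,0,0,1],
])

```text
t: 18.45
eef_pos: [0.6278, -0.0501, 0.3273]
ee_rot: [3.141, 0.001, 1.839]
force: [2.7, -1.3, -0.2]
width: 0.0002
```

```bash
python3 th.py
```

```text
t 18.45 q [ 0.23  0.34 -0.2   0.   -1.03 -1.53] w 0.2 grasp loc mm [ 71.9 -35.2  53.1] F loc [ 1.8 -2.  -1.3] M loc [-0.59 -0.86  0.37]
 toolx loc [ 0.     1.    -0.001] toolz loc [-0.5   -0.001 -0.866]
top red 173 theta -0.006 offset 4.7 maxr 91.6
side red 73 theta -0.038 offset 6.1 maxr 85.5
```

Request:
drive_tool([
  [0,-1,0.5,0,0,0,1],
  [0,-2,1,0,0,0,1],
  [0,-2,1,0,0,0,1],
])

```text
t: 18.92
eef_pos: [0.626, -0.0507, 0.3264]
ee_rot: [3.141, 0.001, 1.839]
force: [4.6, -3.0, -1.2]
width: 0.0007
```

```bash
python3 th.py
```

```text
t 18.93 q [ 0.23  0.34 -0.2   0.   -1.03 -1.53] w 0.7 grasp loc mm [ 69.9 -35.5  53.3] F loc [ 2.6 -4.1 -2.9] M loc [-1.22 -1.31  0.78]
 toolx loc [-0.     1.    -0.001] toolz loc [-0.499 -0.001 -0.867]
top red 168 theta -0.049 offset 5.9 maxr 91.0
side red 58 theta -0.071 offset 6.3 maxr 86.3
```

Request:
drive_tool([
  [0,-1,0.5,0,0,0,1],
  [0,-2,1,0,0,0,1],
  [0,-2,1,0,0,0,1],
])

```text
t: 19.4
eef_pos: [0.6251, -0.051, 0.3262]
ee_rot: [3.137, 0.002, 1.839]
force: [7.5, -2.2, -0.5]
width: 0.0003
```

```bash
python3 th.py; python3 - <<'E'
from h import *
f=grab_frame("top");L=(cloud(f)-FO)@FR*1000; hsv=cv2.cvtColor(f["img"],cv2.COLOR_RGB2HSV)
k=((hsv[...,0]<8)|(hsv[...,0]>172))&(hsv[...,1]>130)&(abs(L[...,2]-57.5)<11)&(L[...,1]<45)&(L[...,1]>-60)&(L[...,0]<60)
Q=L[k]; print([(b,np.median(Q[abs(Q[:,1]-b)<5,0]).round(1),int((abs(Q[:,1]-b)<5).sum())) for b in range(-45,45,10)])
f2=grab_frame("side")
cv2.imwrite("pics/s3.png",cv2.resize(np.hstack([f["img"][180:300,270:400],f2["img"][180:300,270:400]]),None,fx=3,fy=3,interpolation=2)[:,:,::-1])
E
```

```text
t 19.4 q [ 0.23  0.34 -0.21  0.   -1.02 -1.53] w 0.3 grasp loc mm [ 69.5 -35.6  53.3] F loc [ 5.5 -4.1 -3.8] M loc [-1.23 -2.59  0.8 ]
 toolx loc [-0.001  1.    -0.001] toolz loc [-0.496 -0.002 -0.868]
top red 159 theta -0.041 offset 5.5 maxr 91.4
side red 57 theta -0.073 offset 6.4 maxr 84.8
[(-45, np.float64(23.4), 4), (-35, np.float64(23.5), 4), (-25, np.float64(23.9), 13), (-15, np.float64(23.9), 15), (-5, np.float64(24.5), 11), (5, np.float64(24.5), 14), (15, np.float64(24.3), 12), (25, np.float64(24.2), 15), (35, np.float64(22.7), 9)]
```

View pics/s3.png

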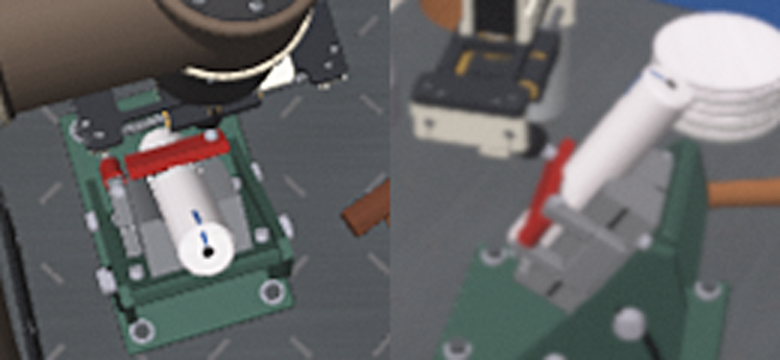

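The strap lies across the bar (top crop 180,155) with its face at x≈24 mm all along, i.e. closed; force now builds against a stop. Press a bit more, then retreat.

Request:
drive_tool([
  [0.5,-1,0.5,0,0,0,1],
  [0.5,-2,1.5,0,0,0,1],
  [0.5,-2,1.5,0,0,0,1],
])

```text
t: 19.98
eef_pos: [0.6242, -0.051, 0.3261]
ee_rot: [3.133, 0.003, 1.84]
force: [11.4, -2.5, 2.4]
width: 0.0006
```

```bash
python3 th.py
```

```text
t 19.98 q [ 0.23  0.34 -0.21  0.   -1.02 -1.53] w 0.6 grasp loc mm [ 69.2 -35.5  53.3] F loc [10.1 -5.5 -3. ] M loc [-1.72 -3.56  1.1 ]
 toolx loc [-0.002  1.    -0.002] toolz loc [-0.493 -0.003 -0.87 ]
top red 171 theta -0.021 offset 4.1 maxr 90.9
side red 56 theta -0.064 offset 5.9 maxr 87.6
```

Firm at 11 N with no more travel. Retreat: away from the ball (+h), then up and back.

Request:
drive_tool([
  [0,8,0,0,0,0,1],
  [0,25,0,0,0,0,1],
  [0,45,-30,0,0,0,1],
  [0,55,-90,0,0,0,1],
  [60,55,-140,0,0,0,1],
  [120,55,-140,0,0,0,1],
  [180,45,-140,0,0,0,1],
  [220,30,-140,0,0,0,1],
  [220,30,-140,0,0,0,1],
])

```text
t: 21.2
eef_pos: [0.5911, 0.1723, 0.4633]
ee_rot: [-3.14, 0.0, 1.843]
force: [0.0, 0.8, -0.1]
width: 0.001
```

```bash
python3 th.py; python3 - <<'E'
from h import *
Is=[];Ls=[]
for _ in range(6):
    f=grab_frame("top");Is.append(f["img"].astype(float));Ls.append((cloud(f)-FO)@FR*1000)
I=np.mean(Is,axis=0).astype(np.uint8);L=np.nanmedian(Ls,axis=0);hsv=cv2.cvtColor(I,cv2.COLOR_RGB2HSV)
k=((hsv[...,0]<8)|(hsv[...,0]>172))&(hsv[...,1]>130)&(abs(L[...,2]-57.5)<11)&(L[...,1]<45)&(L[...,1]>-60)&(L[...,0]<60)
Q=L[k]; print([(b,np.median(Q[abs(Q[:,1]-b)<5,0]).round(1)) for b in range(-45,45,10)])
m=abs(Q[:,1])<30; print("theta from face slope",-np.polyfit(Q[m,1],Q[m,0],1)[0])
yy,xx=np.mgrid[0:480,0:640]; c0=proj(f,W([0,0,190]))[0]
b=(np.hypot(xx-c0[0],yy-c0[1])<25)&((I[...,2].astype(int)-I[...,0])>15)
F,Rm,t=cam(f); p=FR.T@(-Rm.T@t-FO)*1000; uv=np.c_[xx[b],yy[b]]; d=np.c_[rays(f,uv),np.ones(len(uv))]@Rm@FR
w=(I[b][:,2].astype(float)-I[b][:,0]); P=p+d*((20-p[0])/d[:,0])[:,None]; s=(P[:,2]<190)&(P[:,2]>160)&(abs(P[:,1])<8)
y=(P[s,1]*w[s]).sum()/w[s].sum(); print("line deg",np.degrees((y+.29)/20))
e=(np.hypot(L[...,0],L[...,1])<17)&(abs(L[...,2]-190)<6); print("end z",np.median(L[e][:,2]))
kb=(hsv[...,2]<70)&(L[...,0]>35)&(L[...,0]<70)&(abs(L[...,1]+35)<25)&(abs(L[...,2]-57.5)<20);Q=L[kb]
from scipy.optimize import least_squares
q=least_squares(lambda q:np.linalg.norm(Q-q,axis=1)-14,Q.mean(0)+(Q.mean(0)-p)/np.linalg.norm(Q.mean(0)-p)*10,loss="soft_l1").x; print("ball",q,"theta",np.arctan2(q[1]-46.5,q[0]-18)-np.arctan2(-82,28))
f2=grab_frame("side"); cv2.imwrite("pics/fin.png",np.hstack([cv2.resize(f["img"][180:300,270:400],None,fx=3,fy=3,interpolation=2),cv2.resize(f2["img"],(390,360))])[:,:,::-1])
E
```

```text
t 21.2 q [ 0.6   0.23 -0.03 -0.   -1.31 -1.9 ] w 1.0 grasp loc mm [160.2 189.  159.3] F loc [ 0.2  0.8 -0.2] M loc [-0.06 -0.08  0.06]
 toolx loc [-0.003  1.     0.002] toolz loc [-0.501 -0.    -0.865]
top red 166 theta -0.048 offset 5.9 maxr 91.0
side red 58 theta -0.074 offset 6.4 maxr 87.0
[(-45, np.float64(23.5)), (-35, np.float64(23.7)), (-25, np.float64(23.7)), (-15, np.float64(24.0)), (-5, np.float64(24.0)), (5, np.float64(24.3)), (15, np.float64(24.2)), (25, np.float64(24.2)), (35, np.float64(24.4))]
theta from face slope -0.009564277299527843
line deg 0.36720031287548055
end z 190.77631064638706
ball [ 44.94777409 -36.28198632  58.33460321] theta -0.014341189567968371
```

View pics/fin.png

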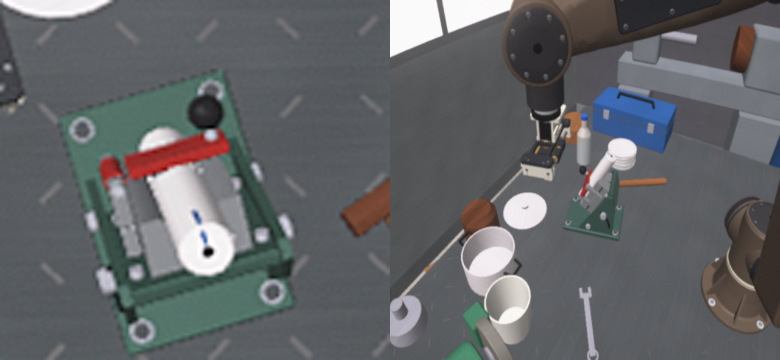

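The picture shows the strap closed across the flat, with the ball at the upper right (205,112) and the blue line running along the bar (200,220). The bystanders are where they were and the arm is clear, so I'm handing in.

```bash
python3 -c "
from station import job_done; print(job_done())"
```

```text
the job is handed in; nothing more can be done
None
```

The arbor's flat now lies uppermost and the red strap is closed flush on it. I handed the job in at about 21.5 s; no verdict was reported.

**What I did:** I gripped the bar end-on and rolled it 78° in the V. After letting go, I measured it about 3.5° over, so I regripped, rolled it back 3.5° and released it. I then pushed the ball over its arc with closed fingers and pressed the strap down until it stopped moving at about 11 N.

**Last checks, with the arm clear:**

| Check | Result |
|---|---|
| Blue line | +0.4° off uppermost |
| Strap angle, from its face | about -0.01 rad |
| Strap angle, from the ball | about -0.014 rad |
| Strap face height | about 24 mm all along, which is the closed height |
| Bar's upper end | at z = 190.8 mm, still on its stop within measuring accuracy |
| Bystanders | look unmoved in the picture; not measured |

**What disagreed:**
- A rougher fit to the strap's visible red points gave -0.05 to -0.07 rad. I put this down to side-face points biasing it.
- Before the strap was closed, the noisy depth fits put the flat 1 to 2.5° off uppermost from the top view. The side view had only 13 pixels and gave 6°. I trusted the blue line and the flush strap over these.

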